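Load a hexagonal retractor post into its bench clamp

ROBOT

A 6-joint arm with a two-finger parallel gripper is mounted at the origin on the work surface. World frame = base frame: x ahead of the robot, y to its left, z up, the work surface at z = 0. Lengths are in m, angles in rad, forces in N, time in s.
With the tool pointing down it reaches from about 0.425 to 0.925 m from the base axis. Payload 12.5 kg.
Tool frame: the origin (TCP) lies between the finger pads; the fingertips stand 25 mm ahead of it and the grasp point (between the pads) lies 6 mm ahead of it (manip.finger_overhang is the distance from the TCP to the fingertips, in m); z points along the fingers, y is the line along which they close (so a half turn about z gives the same grasp; the last joint's range is limited). The gripper opens to 85 mm and grips with 20 to 120 N. Pads are 22 mm wide; open, the fingers measure 114 mm over their backs; the gripper's body (76 mm by 85 mm) begins 54 mm behind the grasp point. The pads swing forward as they close: fully open they stand 13 mm farther back than shut.
Start: joints at [1.132, 0.491, 1.559, -0, 1.092, -0.106], TCP at [0.204, 0.591, 0.256] pointing down, gripper open.
Joint ranges: [-3.1, 3.1], [-0.84, 2.19], [0.05, 2.79], [-1.13, 4.28], [0.06, 2.93], [-2.69, 2.69]. Speed limits (rad/s): [2.22, 2.22, 2.79, 3.14, 3.14, 3.14].

INTERFACE

Orientations are given as a 3x3 rotation matrix whose columns are the frame's x, y, z axes.
In Python, from rig import manip gives the robot as it stands.
- The arm moves only by the tool drive_tool, never from a script. Its argument "targets" is a list of rows, each a list of 2 entries, a list of its own where there are three numbers: the shift along the tool's x, y, z in cm, then the turn, a rotation vector about the tool's x, y, z in rad. In form: [[[x, y, z], [rx, ry, rz]], ...]. A call has 1 to 8 rows; each row is the pose to reach, as a shift and turn from the pose commanded when the call began, along the tool's axes at that moment; what a row does not reach only later rows make up. A row lasts 1/12 s, in which the tool goes at most 41.7 mm and 7.16 degrees, less where a joint would pass 70% of its speed; a pose out of reach is approached as far as the arm can. A call with a gripper value outside its range is refused whole. "gripper" is the closure, from -1 (fully open) to 1 (shut), set as the call begins (left out, the last holds). The fingers move at their own pace and stop on an object; "squeeze" is the grip in N (left out, the last holds). Time passes only in rows, so rows that repeat a pose let the fingers close. It gives the time, the measured TCP pose, the force, the opening and the grip force at its end, in the units of the state.
- manip.observe(): the state, without advancing time (a new reading comes with each control period).
- manip.read_camera(name): name is "scene" or "top"; returns a dict with "img" (420x560x3 uint8, red, green, blue), "fx", "fy", "cx", "cy" (pixels), "R" (3x3) and "t" (3): a world point X has camera coordinates R X + t. Camera axes: x right, y down, z forward; pixel columns grow to the right and rows downward; lengths in m; the calibration is good to about 2 mm. A picture is of the moment at which its call begins. There is no depth.
- manip.job_done(): hands the job in; it is judged then, once.
The state is a dict: "time_s": time; "joint_positions": joint angles; "qvel": joint speeds; "tau": joint torques, N m; "ee_pos": TCP position; "eef_rot": TCP orientation; "contact_force": force on the tool from outside, world axes, zero at the start; "ft_torque": the same for the moment, N m; "width": opening from 0.0 (shut) to 1.0 (fully open); "grip_force": force on a finger pad.
Only numpy, scipy, OpenCV 4.12 (cv2) and the standard library are available. Lean on these libraries where they do the work, as an engineer would, in place of code of your own. Each camera call takes 0.05 s, during which the arm holds its last target. There are 200 camera calls.

TASK

On the instrument table, use the bench clamp's loading shelf and fence to feed the loose hexagonal steel post into the clamp's mouth, and push it on, gently and without ramming, past the stiff give of the hidden depth stop until it is solidly home. Then swing the clamp lever on top all the way round to its closed end so the post is locked. Leave the small cup, the bowl and the bottle beside the clamp where they stand.

Things in the scene. Friction and masses are not known exactly. Their poses are not given: they have to be found in the camera images.
- clamp: Bench clamp with loading shelf, fixed to the table. Origin on the table top, under the middle of the mouth; +x is the feed direction (into the mouth), z up. Dark steel base x -260 to +110, y -45 to +90 mm; its flat top, the shelf, is at z 30 mm. Steel block x 0 to 100, y -40 to +40 mm, top z 80 mm.
- fence (a point): Middle of the top inner edge of the steel guide fence along the shelf's clamp -y side: clamp x -130, y -14, z 46 mm. The fence runs from x -260 mm to the mouth, is 10 mm thick, 16 mm high, and its inner face is flush with the tunnel's -y wall: a post lying along it is in line with the tunnel.
- mouth (a point): Centre of the clamp's mouth: clamp x 0, y 0, z 42.5 mm. Behind it a straight tunnel, 28 mm wide (y -14 to +14), from the level of the shelf (z 30) to z 55 mm. A flared lead-in plate stands at its +y side (x -22 to +2, y 14 to 30, top z 54 mm). A dark jaw in the tunnel's roof comes down on the post as the lever closes.
- bar_mid (a point): Centre of the hexagonal steel post (the thick six-sided bar lying loose on the shelf): 170 mm long along its x axis, 22 mm across flats, 25.4 mm across corners, 0.35 to 0.65 kg. Lies on a flat, centre 11 mm above the shelf; either end may go in. When home, this point is at clamp x between -27 and -11 mm.
- bar: The same post: origin at the middle of its underside, x along it.
- stop (a joint): Depth stop hidden in the tunnel, a flat button met by the post's front end. Its place varies and cannot be seen: untouched, its face is 52 to 68 mm beyond the mouth. It gives way stiffly at about 8 N, slides 6 mm to a hard end and stays there. Value: 0 (untouched) to 0.006 m (solid, post home). It takes a press of 45 N safely; 60 N is ramming.
- lever (a joint): Clamp lever on top of the block: swings level about an upright axis at clamp x 45, y 0 mm. Value 0 = open, pointing along clamp +x; grows turning from clamp +x towards clamp +y (anticlockwise from above); 1.5 rad = closed, against its end. It starts between 0 and 0.3. A push of about 3 to 4 N at the knob moves it, and it stays where it is left.
- lever_knob (a point): Middle of the lever's upright black knob, a cylinder 24 mm in diameter and 50 mm tall, 95 mm from the lever's axis; this point is 127 mm above the table (knob from 97 to 147 mm). The lever's flat arm below it is 18 mm wide, z 90 to 100 mm.
- gallipot: Small steel cup, a bystander: radius 40, height 45 mm. Origin at the centre of its underside.
- bowl: Steel bowl, a bystander: radius 55, height 45 mm. Origin at the centre of its underside.
- bottle: Amber bottle, a bystander: radius 30, height 130 mm. Origin at the centre of its underside.
Things that resemble listed ones, but are neither listed nor needed, are in the scene too. Leave any green or pink look-alike of the bar alone.

How it is judged:
On the way, in this order (a step that is already met when the one before it is completed fails the run):
1. the post is in the clamp and has pushed the depth stop to its solid end (value of joint stop above 0.0042 m and x of bar_mid in the frame of clamp above -0.03 m and angle between the x axis of bar_mid and the x axis of clamp, either way round below 0.08 rad), for 0.2 s.
2. the lever is swung closed on the post (value of joint lever above 1.42 rad and x of bar_mid in the frame of clamp above -0.03 m and angle between the x axis of bar_mid and the x axis of clamp, either way round below 0.08 rad), for 0.2 s.
At the end, for the whole second after the job is handed in: The post lies at rest in the clamp, along the feed direction within 0.08 rad, its centre no more than 30 mm before the mouth; the depth stop is pushed in by more than 4.2 of its 6 mm; the lever is at more than 1.42 of its 1.5 rad (all of step 2 and value of joint stop above 0.0042 m and linear speed of bar below 0.02 m/s and velocity of joint lever below 0.1 rad/s); the robot touches nothing.
It fails at once if the post is rammed: pressed on the clamp (stop, shelf or fence) with more than 60 N (contact force between bar and clamp above 60 N).
It fails at once if the cup, bowl or bottle beside the clamp is shoved by more than 30 mm (distance of any of gallipot, bowl, bottle from where it was at the start of the episode above 0.03 m).
It also fails if it takes over 64 s, if anything falls off the work surface, if the arm or the gripper's body presses on something with over 40 N, if the wrist force passes 120 N, or if a joint passes its speed limit or range.

## Working session

There is one attempt and no reset: what is moved stays moved. The work goes in short steps, Python scripts to look and compute and a tool call to move; the robot and the scene stay as the last step left them, time stands still between calls to the robot, and variables do not carry over. Pictures are saved under pics/ and viewed, at most 10 in all, crops included, and the job is handed in when it is done.

Besides the shell and the picture viewer there is one more tool, called after "Call:" as name([rows], argument=value, ...), one row to a line, values as JSON. drive_tool: Moves the arm, as the interface text tells. Its arguments: {"type":"object","properties":{"targets":{"type":"array"},"gripper":{"type":"number"},"squeeze":{"type":"number"}},"required":["targets"]}

```bash
mkdir -p pics
python3 - <<'E'
from rig import manip
import cv2,numpy as np,pickle
d={}
for n in("top","scene"):
    c=manip.read_camera(n);d[n]=c
    cv2.imwrite(f"pics/{n}0.png",cv2.resize(c["img"][:,:,::-1],(800,600),interpolation=cv2.INTER_CUBIC))
    print(n,c["fx"],c["fy"],c["cx"],c["cy"],np.round(c["R"],3).tolist(),np.round(c["t"],3).tolist())
pickle.dump(d,open("cams.pkl","wb"))
s=manip.observe();print(s["time_s"],s["eef_rot"],s["ee_pos"],s["width"],manip.finger_overhang)
E
```

```text
top 385.07122717638515 385.07122717638515 282.0864562643787 202.8325423696565 [[0.029, -1.0, 0.01], [-0.981, -0.03, -0.194], [0.194, -0.005, -0.981]] [-0.088, 0.5, 0.96]
scene 412.53264719091595 412.53264719091595 278.2873955565093 206.0594157671911 [[-0.599, 0.801, 0.01], [0.582, 0.444, -0.682], [-0.55, -0.402, -0.732]] [0.359, -0.199, 1.555]
0.1 [[-9.45120449e-01  3.26721784e-01 -4.62044176e-04]
 [ 3.26722085e-01  9.45119988e-01 -9.41654876e-04]
 [ 1.29028025e-04 -1.04093732e-03 -9.99999450e-01]] [0.20408242 0.59053982 0.25577797] 0.9962557686450647 0.025
```

View pics/top0.png

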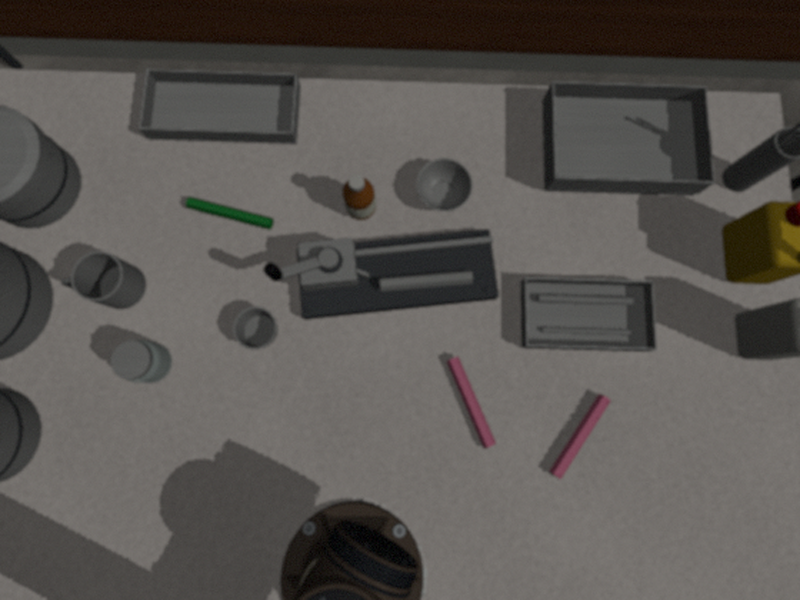

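View pics/scene0.png

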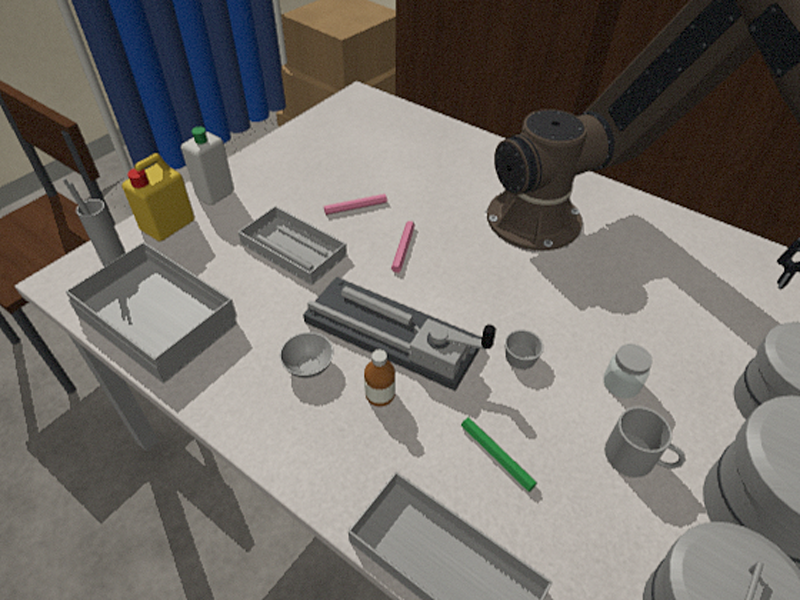

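The top view shows the clamp at (300-495, 230-315), feeding to the left (world +y). The fence is on its upper side and the post lies at (378-472, 282). The knob is at (273,270), the cup at (255,327), the bottle at (360,197) and the bowl at (443,185). I'll enlarge the clamp area next.

Run:
```python
import pickle,cv2
c=pickle.load(open("cams.pkl","rb"))
cv2.imwrite("pics/t1.png",cv2.resize(c["top"]["img"][155:230,180:355,::-1],(788,338),interpolation=cv2.INTER_CUBIC)*1)
cv2.imwrite("pics/s1.png",cv2.resize(c["scene"]["img"][185:275,205:355,::-1],(750,450),interpolation=cv2.INTER_CUBIC))
```

```text
(no output)
```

View pics/t1.png

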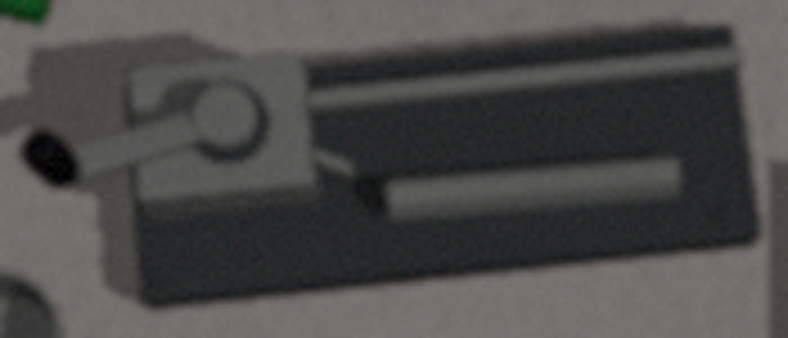

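View pics/s1.png

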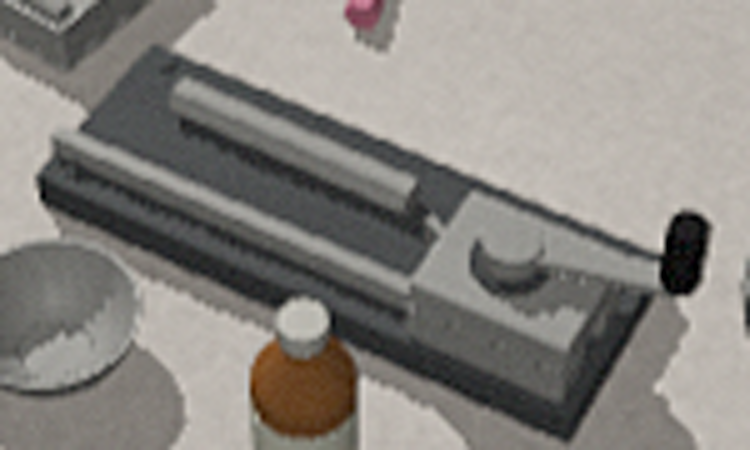

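```bash
cat > h.py <<'E'
import numpy as np,pickle
from scipy.optimize import least_squares
C=pickle.load(open("cams.pkl","rb"))
def proj(n,X):
    c=C[n];p=np.atleast_2d(X)@np.array(c["R"]).T+c["t"]
    return np.c_[c["fx"]*p[:,0]/p[:,2]+c["cx"],c["fy"]*p[:,1]/p[:,2]+c["cy"]]
def T(p,L):  # p=x,y,yaw ; L local mm
    a=p[2];L=np.atleast_2d(L)/1000.
    return np.c_[p[0]+np.cos(a)*L[:,0]-np.sin(a)*L[:,1],p[1]+np.sin(a)*L[:,0]+np.cos(a)*L[:,1],L[:,2]]
tp=lambda q:np.array(q)/4.505+[179.6,154.6]
sp=lambda q:np.array(q)/5+[204.6,184.6]
def back(n,uv,z):
    c=C[n];R=np.array(c["R"]);d=R.T@[(uv[0]-c["cx"])/c["fx"],(uv[1]-c["cy"])/c["fy"],1];o=-R.T@c["t"]
    return o+d*(z-o[2])/d[2]
E
python3 - <<'E'
from h import *
top={(-260,-45,30):(730,28),(-260,90,30):(757,238),(0,-40,80):(305,57),(0,40,80):(313,187),(100,40,80):(140,200),(100,-40,80):(133,68),(-260,-14,46):(738,62)}
sc={(-260,-45,30):(40,180),(-260,90,30):(157,48),(0,-40,80):(412,287),(0,40,80):(475,193),(100,-40,80):(575,350)}
def res(p):
    return np.r_[(proj("top",T(p,list(top)))-tp(list(top.values()))),(proj("scene",T(p,list(sc)))-sp(list(sc.values())))]
r=least_squares(lambda p:res(p).ravel(),[.55,.0,1.6],loss="soft_l1");p=r.x
print("clamp",p);print(np.round(res(p),1).tolist())
np.save("clamp.npy",p)
inv=lambda X:np.r_[np.array([[np.cos(p[2]),np.sin(p[2])],[-np.sin(p[2]),np.cos(p[2])]])@(X[:2]-p[:2])*1000]
print("knob in clamp: top",inv(back("top",tp((42,150)),.147)),"scene mid",inv(back("scene",sp((687,253)),.127)))
for n,q,z in(("top",tp((388,190)),.049),("top",tp((681,172)),.049),("scene",sp((410,185)),.052),("scene",sp((185,82)),.052)):print("bar",inv(back(n,q,z)))
for n,uv in(("gallipot",(255/800*560,327/600*420)),("bottle",(358/800*560,190/600*420)),("bowl",(443/800*560,185/600*420))):
    X=back("top",uv,.03);print(n,X,inv(X))
print("mouth",T(p,[[0,0,42.5],[-260,0,0]]))
E
```

```text
clamp [0.55086756 0.01770244 1.70961958]
[[0.4, -1.2], [1.4, 0.4], [-1.3, -1.4], [-0.2, -0.2], [-1.1, 1.1], [-1.8, 0.1], [1.2, 0.4], [-0.7, -0.3], [-0.4, -0.9], [0.1, -0.4], [0.3, -0.4], [-0.3, 1.1]]
knob in clamp: top [135.917721    20.28369061] scene mid [135.93088871  19.24643495]
bar [-42.15530972  40.1598654 ]
bar [-213.77327437   47.91624685]
bar [-46.95950435  46.67826118]
bar [-211.79809678   52.89368141]
gallipot [0.42760344 0.19705615 0.03      ] [194.68524999  97.25968958]
bottle [0.70008477 0.0196391  0.03      ] [ -18.73032525 -148.04965367]
bowl [ 0.71575855 -0.1449751   0.03      ] [-183.92975468 -140.7936973 ]
mouth [[ 0.55086756  0.01770244  0.0425    ]
 [ 0.58684579 -0.23979623  0.        ]]
```

```bash
cat >> h.py <<'E'
def go(cx,cy,z,yaw,world=False):
    "clamp mm x,y ; z of TCP mm ; yaw of tool y relative to clamp x"
    from rig import manip
    from scipy.spatial.transform import Rotation as Ro
    p=np.load("clamp.npy");s=manip.observe();R=np.array(s["eef_rot"])
    X=T(p,[[cx,cy,z]])[0] if not world else np.array([cx,cy,z])/1000
    a=p[2]+yaw;y=np.array([np.cos(a),np.sin(a),0]);zz=np.array([0,0,-1.]);G=np.c_[np.cross(y,zz),y,zz]
    print("shift cm",np.round(R.T@(X-s["ee_pos"])*100,2),"turn",np.round(Ro.from_matrix(R.T@G).as_rotvec(),3),"t",round(s["time_s"],2))
def here():
    from rig import manip
    p=np.load("clamp.npy");s=manip.observe();c,q=np.cos(p[2]),np.sin(p[2]);M=np.array([[c,q],[-q,c]])
    R=np.array(s["eef_rot"]);f=np.array(s["contact_force"])
    print("t",round(s["time_s"],2),"clamp mm",np.round(M@(s["ee_pos"][:2]-p[:2])*1000,1),"z",round(s["ee_pos"][2]*1000,1),"yaw",round(np.arctan2(R[1,1],R[0,1])-p[2],3),"F clamp",np.round(np.r_[M@f[:2],f[2]],1),"w",round(s["width"],2))
E
python3 -c "
from h import *
go(480,250,250,0,True); go(-128,80,250,0)"
```

```text
shift cm [-37.2  -23.17   0.6 ] turn [-0.001 -0.    -0.472] t 0.1
shift cm [-50.18 -57.85   0.63] turn [-0.001 -0.    -0.472] t 0.1
```

Call:
drive_tool([
  [[-37.2,-23.2,0.6],[0,0,-0.472]],
  [[-37.2,-23.2,0.6],[0,0,-0.472]],
  [[-37.2,-23.2,0.6],[0,0,-0.472]],
  [[-37.2,-23.2,0.6],[0,0,-0.472]],
  [[-37.2,-23.2,0.6],[0,0,-0.472]],
  [[-37.2,-23.2,0.6],[0,0,-0.472]],
  [[-37.2,-23.2,0.6],[0,0,-0.472]],
  [[-37.2,-23.2,0.6],[0,0,-0.472]],
], gripper=-1)

```text
time_s: 0.77
ee_pos: [0.4114, 0.3339, 0.2517]
eef_rot: [[-0.99, -0.139, -0.0], [-0.139, 0.99, -0.0], [0.0, -0.0, -1.0]]
contact_force: [0.0, 1.3, 0.3]
width: 1.002
grip_force: 0.0
```

```bash
python3 -c "
from h import *
here();go(-128,80,200,0)"
```

```text
t 0.77 clamp mm [332.5  94.3] z 251.7 yaw 0.001 F clamp [ 1.2 -0.2  0.3] w 1.0
shift cm [ -1.41 -46.05   5.17] turn [-0.    -0.     0.001] t 0.77
```

Call:
drive_tool([
  [[-1.4,-46,5.2],[0,0,0]],
  [[-1.4,-46,5.2],[0,0,0]],
  [[-1.4,-46,5.2],[0,0,0]],
  [[-1.4,-46,5.2],[0,0,0]],
  [[-1.4,-46,5.2],[0,0,0]],
  [[-1.4,-46,5.2],[0,0,0]],
  [[-1.4,-46,5.2],[0,0,0]],
  [[-1.4,-46,5.2],[0,0,0]],
])

```text
time_s: 1.43
ee_pos: [0.4664, 0.0072, 0.2142]
eef_rot: [[-0.99, -0.139, 0.0], [-0.139, 0.99, 0.0], [-0.0, 0.0, -1.0]]
contact_force: [1.3, 1.2, 0.8]
width: 1.0
grip_force: 0.0
```

```bash
python3 -c "
from h import *
here();go(-128,80,90,0)"
```

```text
t 1.43 clamp mm [ 1.3 85.1] z 214.2 yaw 0.0 F clamp [ 1.  -1.4  0.8] w 1.0
shift cm [ -0.51 -12.93  12.41] turn [0. 0. 0.] t 1.43
```

Call:
drive_tool([
  [[-0.5,-12.9,2],[0,0,0]],
  [[-0.5,-12.9,2],[0,0,0]],
  [[-0.5,-12.9,2],[0,0,0]],
  [[-0.5,-12.9,2],[0,0,0]],
  [[-0.5,-12.9,12.4],[0,0,0]],
  [[-0.5,-12.9,12.4],[0,0,0]],
  [[-0.5,-12.9,12.4],[0,0,0]],
  [[-0.5,-12.9,12.4],[0,0,0]],
])

```text
time_s: 2.1
ee_pos: [0.4876, -0.1172, 0.0866]
eef_rot: [[-0.99, -0.138, -0.007], [-0.138, 0.99, 0.003], [0.006, 0.004, -1.0]]
contact_force: [0.3, 0.6, 0.1]
width: 1.001
grip_force: 0.0
```

Run:
```python
from h import *
here();go(-128,80,58,0)
from rig import manip
import cv2
c=manip.read_camera("scene");i=c["img"][150:270,190:350,::-1]
cv2.imwrite("pics/s2.png",cv2.resize(i,(800,600),interpolation=cv2.INTER_CUBIC))
```

```text
t 2.1 clamp mm [-124.8   81.3] z 86.6 yaw -0.0 F clamp [ 0.5 -0.4  0.1] w 1.0
shift cm [-0.15 -0.33  2.86] turn [ 0.004 -0.006 -0.   ] t 2.1
```

View pics/s2.png

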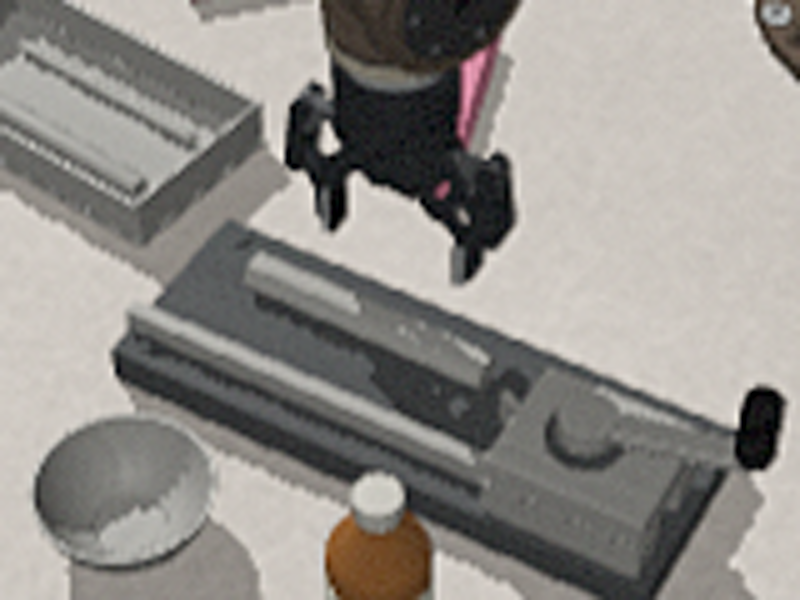

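The two open fingertips are at crop (333,228) and (462,282), above the robot-side edge of the shelf and clear of the post. I'll check the tip height against these pixels.

Run:
```python
from h import *
p=np.load("clamp.npy")
for o in(5,12,25):
    q=proj("scene",T(p,[[-124.8-47,81.3,86.6-o],[-124.8+47,81.3,86.6-o]]));print(o,(q-[189.6,149.6])*5)
```

```text
5 [[335.95462289 218.35919412]
 [468.27530278 272.08144548]]
12 [[336.26887406 226.21500464]
 [468.06096053 279.9078862 ]]
25 [[336.84593359 240.6406324 ]
 [467.66747006 294.27570145]]
```

Call:
drive_tool([
  [[-0.1,-0.3,1.0],[0,0,0]],
  [[-0.1,-0.3,1.5],[0,0,0]],
  [[-0.1,-0.3,2.0],[0,0,0]],
  [[-0.1,-0.3,2.2],[0,0,0]],
  [[-0.1,-0.3,2.2],[0,0,0]],
  [[-0.1,-0.3,2.2],[0,0,0]],
])

```text
time_s: 2.65
ee_pos: [0.4909, -0.1206, 0.0687]
eef_rot: [[-0.99, -0.139, 0.001], [-0.139, 0.99, -0.0], [-0.0, -0.0, -1.0]]
contact_force: [-0.8, -0.7, -0.1]
width: 1.004
grip_force: 0.0
```

Call:
drive_tool([
  [[0,0,1.0],[0,0,0]],
  [[0,0,1.6],[0,0,0]],
  [[0,0,1.9],[0,0,0]],
  [[0,0,2.1],[0,0,0]],
  [[0,0,2.1],[0,0,0]],
  [[0,0,2.1],[0,0,0]],
])

```text
time_s: 3.15
ee_pos: [0.4908, -0.1206, 0.0472]
eef_rot: [[-0.99, -0.139, -0.0], [-0.139, 0.99, 0.0], [0.0, 0.0, -1.0]]
contact_force: [-0.4, 0.2, 0.4]
width: 1.0
grip_force: 0.0
```

```bash
python3 -c "
from h import *
here();go(-128,24,47,0)"
```

```text
t 3.15 clamp mm [-128.7   78.7] z 47.2 yaw 0.0 F clamp [0.2 0.4 0.4] w 1.0
shift cm [-5.47  0.06  0.02] turn [ 0. -0.  0.] t 3.15
```

Call:
drive_tool([
  [[-0.7,0,0],[0,0,0]],
  [[-1.3,0,0],[0,0,0]],
  [[-1.9,0,0],[0,0,0]],
  [[-2.5,0,0],[0,0,0]],
  [[-3.1,0,0],[0,0,0]],
  [[-3.7,0,0],[0,0,0]],
  [[-4.2,0,0],[0,0,0]],
  [[-4.6,0,0],[0,0,0]],
])

```text
time_s: 3.82
ee_pos: [0.5369, -0.1141, 0.0474]
eef_rot: [[-0.99, -0.139, 0.0], [-0.139, 0.99, 0.0], [-0.0, 0.0, -1.0]]
contact_force: [-3.6, -0.1, 1.6]
width: 0.999
grip_force: 1.8
```

Call:
drive_tool([
  [[-0.1,0,0],[0,0,0]],
  [[-0.2,0,0],[0,0,0]],
  [[-0.3,0,0],[0,0,0]],
  [[-0.4,0,0],[0,0,0]],
  [[-0.4,0,0],[0,0,0]],
  [[-0.4,0,0],[0,0,0]],
])

```text
time_s: 4.32
ee_pos: [0.5404, -0.1137, 0.0474]
eef_rot: [[-0.99, -0.139, 0.0], [-0.139, 0.99, 0.0], [-0.0, 0.0, -1.0]]
contact_force: [-3.0, 1.0, 1.4]
width: 1.007
grip_force: 1.2
```

```bash
python3 -c "
from h import *
here()"
```

```text
t 4.32 clamp mm [-128.7   28.6] z 47.4 yaw 0.0 F clamp [1.4 2.8 1.4] w 1.01
```

Pushing at about 3 N of sliding friction. I'll continue in 1 mm steps.

Call:
drive_tool([
  [[-0.1,0,0],[0,0,0]],
  [[-0.2,0,0],[0,0,0]],
  [[-0.3,0,0],[0,0,0]],
  [[-0.4,0,0],[0,0,0]],
  [[-0.4,0,0],[0,0,0]],
])

```text
time_s: 4.73
ee_pos: [0.5445, -0.1131, 0.0474]
eef_rot: [[-0.99, -0.139, 0.0], [-0.139, 0.99, 0.0], [-0.0, -0.0, -1.0]]
contact_force: [-2.5, 0.0, 0.7]
width: 1.002
grip_force: 1.2
```

Call:
drive_tool([
  [[-0.1,0,0],[0,0,0]],
  [[-0.15,0,0],[0,0,0]],
  [[-0.15,0,0],[0,0,0]],
])

```text
time_s: 4.98
ee_pos: [0.5458, -0.1129, 0.0474]
eef_rot: [[-0.99, -0.139, -0.0], [-0.139, 0.99, 0.0], [0.0, 0.0, -1.0]]
contact_force: [-2.8, -1.6, 0.9]
width: 1.002
grip_force: 1.6
```

Call:
drive_tool([
  [[-0.05,0,0],[0,0,0]],
  [[-0.1,0,0],[0,0,0]],
  [[-0.15,0,0],[0,0,0]],
  [[-0.15,0,0],[0,0,0]],
])

```text
time_s: 5.32
ee_pos: [0.5462, -0.1127, 0.0473]
eef_rot: [[-0.99, -0.139, -0.003], [-0.139, 0.99, 0.001], [0.002, 0.001, -1.0]]
contact_force: [-9.7, -3.0, 3.8]
width: 0.999
grip_force: 5.0
```

Call:
drive_tool([
  [[-0.05,0,0],[0,0,0]],
  [[-0.1,0,0],[0,0,0]],
  [[-0.1,0,0],[0,0,0]],
])

```text
time_s: 5.57
ee_pos: [0.5463, -0.1127, 0.0473]
eef_rot: [[-0.99, -0.138, -0.004], [-0.138, 0.99, 0.001], [0.004, 0.001, -1.0]]
contact_force: [-14.2, -5.1, 7.0]
width: 1.004
grip_force: 7.6
```

Call:
drive_tool([
  [[0.8,0,0],[0,0,0]],
  [[1.5,0,0],[0,0,0]],
  [[1.5,0,-4],[0,0,0]],
  [[1.5,-3,-8],[0,0,0]],
  [[0,-7,-10],[0,0,0]],
  [[-2,-11,-10],[0,0,0.12]],
  [[-2,-11,-10],[0,0,0.24]],
  [[-2,-11,-10],[0,0,0.36]],
], gripper=1)

```text
time_s: 6.23
ee_pos: [0.5852, -0.2221, 0.1484]
eef_rot: [[-0.974, 0.227, 0.005], [0.227, 0.974, -0.002], [-0.005, -0.001, -1.0]]
contact_force: [-0.2, 0.1, 0.2]
width: -0.002
grip_force: 0.0
```

Run:
```python
from h import *
here();go(-245,4,147,-np.pi/2)
from rig import manip
import cv2
c=manip.read_camera("scene");i=c["img"][180:270,200:350,::-1]
cv2.imwrite("pics/s3.png",cv2.resize(i,(750,450),interpolation=cv2.INTER_CUBIC))
```

```text
t 6.23 clamp mm [-242.2   -0.8] z 148.4 yaw -0.368 F clamp [0.2 0.2 0.2] w -0.0
shift cm [ 0.35 -0.43  0.13] turn [0.002 0.005 1.203] t 6.23
```

View pics/s3.png

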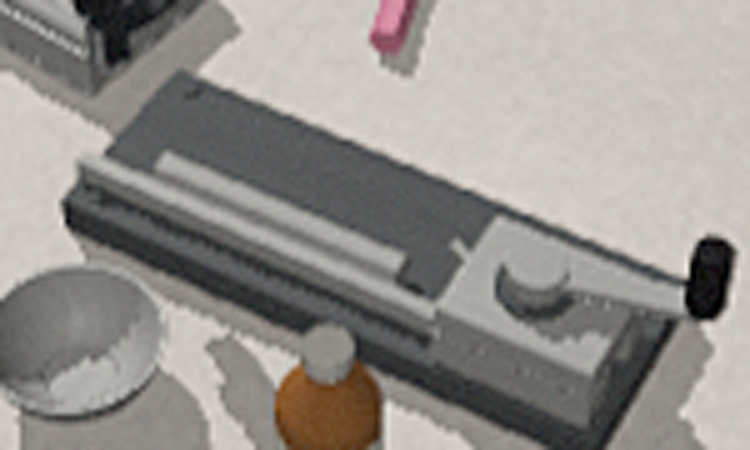

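The post now lies flat and parallel along the fence, from crop (165,158) to (405,262). Next I turn the closed gripper to push the rear end.

Call:
drive_tool([
  [[0.3,-0.4,0],[0,0,0.12]],
  [[0.3,-0.4,0],[0,0,0.24]],
  [[0.3,-0.4,0],[0,0,0.36]],
  [[0.3,-0.4,0],[0,0,0.48]],
  [[0.3,-0.4,0],[0,0,0.6]],
  [[0.3,-0.4,0],[0,0,0.72]],
  [[0.3,-0.4,0],[0,0,0.84]],
  [[0.3,-0.4,0],[0,0,0.96]],
])

```text
time_s: 6.95
ee_pos: [0.5794, -0.2216, 0.1473]
eef_rot: [[-0.378, 0.926, 0.001], [0.926, 0.378, -0.0], [-0.0, 0.001, -1.0]]
contact_force: [-0.0, -0.1, 0.1]
width: -0.002
grip_force: 0.0
```

Run:
```python
from h import *
here();go(-245,4,80,-np.pi/2)
p=np.load("clamp.npy");c,q=np.cos(p[2]),np.sin(p[2])
for u in((163,156),(405,258)):
    X=back("scene",np.array(u)/5+[199.6,179.6],.052);print(np.array([[c,q],[-q,c]])@(X[:2]-p[:2])*1000)
```

```text
t 6.95 clamp mm [-240.9    4.8] z 147.3 yaw -1.322 F clamp [-0.1  0.   0.1] w -0.0
shift cm [-0.41 -0.03  6.73] turn [0.001 0.    0.249] t 6.95
[-214.68949251    3.11145103]
[-44.79966759   4.75723975]
```

Call:
drive_tool([
  [[-0.4,0,1.5],[0,0,0.12]],
  [[-0.4,0,3],[0,0,0.249]],
  [[-0.4,0,4.5],[0,0,0.249]],
  [[-0.4,0,6.0],[0,0,0.249]],
  [[-0.4,0,7.0],[0,0,0.249]],
  [[-0.4,0,7.6],[0,0,0.249]],
  [[-0.4,0,7.6],[0,0,0.249]],
  [[-0.4,0,7.6],[0,0,0.249]],
])

```text
time_s: 7.62
ee_pos: [0.5812, -0.2256, 0.0716]
eef_rot: [[-0.141, 0.99, 0.0], [0.99, 0.141, 0.0], [-0.0, 0.0, -1.0]]
contact_force: [1.2, -0.3, 0.3]
width: 0.0
grip_force: 0.0
```

Run:
```python
from h import *
here();go(-225,3,61,-np.pi/2)
```

```text
t 7.62 clamp mm [-245.2    3.7] z 71.6 yaw -1.568 F clamp [-0.5 -1.2  0.3] w 0.0
shift cm [2.02 0.07 1.06] turn [0.    0.    0.003] t 7.62
```

Call:
drive_tool([
  [[0,-0.2,0.3],[0,0,0]],
  [[0,-0.2,0.6],[0,0,0]],
  [[0,-0.2,0.9],[0,0,0]],
  [[0,-0.2,1.0],[0,0,0]],
  [[0,-0.2,1.0],[0,0,0]],
])

```text
time_s: 8.03
ee_pos: [0.579, -0.2259, 0.0612]
eef_rot: [[-0.141, 0.99, -0.0], [0.99, 0.141, 0.0], [0.0, -0.0, -1.0]]
contact_force: [0.9, 0.4, -0.3]
width: -0.003
grip_force: 0.0
```

Call:
drive_tool([
  [[0.4,0,0],[0,0,0]],
  [[0.8,0,0],[0,0,0]],
  [[1.2,0,0],[0,0,0]],
  [[1.6,0,0],[0,0,0]],
  [[2.0,0,0],[0,0,0]],
  [[2.4,0,0],[0,0,0]],
  [[2.8,0,0],[0,0,0]],
  [[3.2,0,0],[0,0,0]],
])

```text
time_s: 8.7
ee_pos: [0.5746, -0.1941, 0.0615]
eef_rot: [[-0.141, 0.99, 0.0], [0.99, 0.141, -0.0], [-0.0, 0.0, -1.0]]
contact_force: [-0.6, -2.2, 0.1]
width: 0.001
grip_force: 1.5
```

```bash
python3 -c "
from h import *
here()"
```

```text
t 8.7 clamp mm [-213.     5.8] z 61.5 yaw -1.569 F clamp [-2.1  0.9  0.1] w 0.0
```

Call:
drive_tool([
  [[0.4,0,0],[0,0,0]],
  [[0.8,0,0],[0,0,0]],
  [[1.2,0,0],[0,0,0]],
  [[1.6,0,0],[0,0,0]],
  [[2.0,0,0],[0,0,0]],
  [[2.4,0,0],[0,0,0]],
  [[2.8,0,0],[0,0,0]],
  [[2.9,0,0],[0,0,0]],
])

```text
time_s: 9.37
ee_pos: [0.5704, -0.165, 0.0614]
eef_rot: [[-0.141, 0.99, 0.0], [0.99, 0.141, 0.0], [0.0, 0.0, -1.0]]
contact_force: [0.2, -3.5, 1.2]
width: -0.001
grip_force: 1.6
```

Call:
drive_tool([
  [[0.2,0,0],[0,0,0]],
  [[0.4,0,0],[0,0,0]],
  [[0.6,0,0],[0,0,0]],
  [[0.8,0,0],[0,0,0]],
  [[1.0,0,0],[0,0,0]],
])

```text
time_s: 9.78
ee_pos: [0.5691, -0.1556, 0.0614]
eef_rot: [[-0.14, 0.99, 0.0], [0.99, 0.14, -0.0], [-0.0, 0.0, -1.0]]
contact_force: [0.5, -3.8, 1.9]
width: -0.001
grip_force: 2.0
```

Run:
```python
from h import *
here()
from rig import manip
import cv2
c=manip.read_camera("scene");i=c["img"][180:270,200:350,::-1]
cv2.imwrite("pics/s4.png",cv2.resize(i,(750,450),interpolation=cv2.INTER_CUBIC))
```

```text
t 9.78 clamp mm [-174.2    5.9] z 61.4 yaw -1.569 F clamp [-3.8  0.   1.9] w -0.0
```

View pics/s4.png

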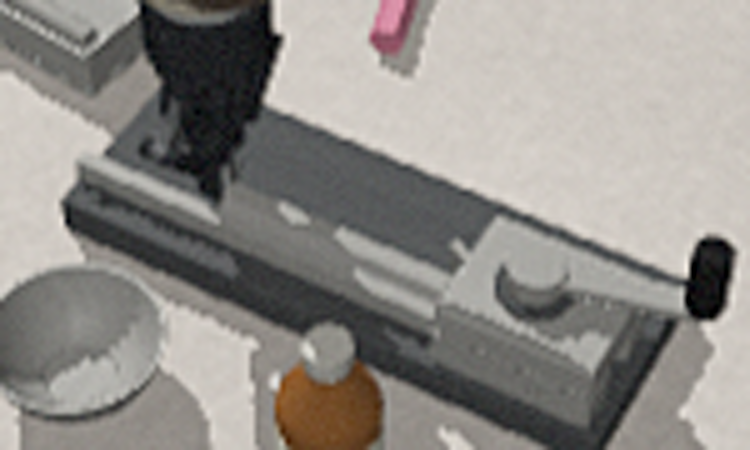

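The post's front is at the mouth (445,280) and it slides with about 4 N. I'll carry on and slow down before the stop range.

Call:
drive_tool([
  [[0.4,0,0],[0,0,0]],
  [[0.8,0,0],[0,0,0]],
  [[1.2,0,0],[0,0,0]],
  [[1.6,0,0],[0,0,0]],
  [[2.0,0,0],[0,0,0]],
  [[2.4,0,0],[0,0,0]],
  [[2.7,0,0],[0,0,0]],
  [[2.9,0,0],[0,0,0]],
])

```text
time_s: 10.5
ee_pos: [0.565, -0.1265, 0.0614]
eef_rot: [[-0.141, 0.99, 0.0], [0.99, 0.141, 0.0], [0.0, 0.0, -1.0]]
contact_force: [0.4, -5.4, 2.5]
width: -0.003
grip_force: 2.1
```

Call:
drive_tool([
  [[0.2,0,0],[0,0,0]],
  [[0.4,0,0],[0,0,0]],
  [[0.6,0,0],[0,0,0]],
  [[0.8,0,0],[0,0,0]],
])

```text
time_s: 10.83
ee_pos: [0.5639, -0.119, 0.0614]
eef_rot: [[-0.14, 0.99, 0.0], [0.99, 0.14, 0.0], [0.0, 0.0, -1.0]]
contact_force: [0.8, -4.3, 1.9]
width: 0.001
grip_force: 2.2
```

Call:
drive_tool([
  [[0.1,0,0],[0,0,0]],
  [[0.2,0,0],[0,0,0]],
  [[0.3,0,0],[0,0,0]],
  [[0.4,0,0],[0,0,0]],
])

```text
time_s: 11.17
ee_pos: [0.5633, -0.1151, 0.0614]
eef_rot: [[-0.14, 0.99, 0.0], [0.99, 0.14, 0.0], [0.0, 0.0, -1.0]]
contact_force: [0.1, -4.7, 3.7]
width: 0.001
grip_force: 2.3
```

Call:
drive_tool([
  [[0.1,0,0],[0,0,0]],
  [[0.2,0,0],[0,0,0]],
  [[0.3,0,0],[0,0,0]],
  [[0.4,0,0],[0,0,0]],
])

```text
time_s: 11.5
ee_pos: [0.5628, -0.1111, 0.0614]
eef_rot: [[-0.141, 0.99, 0.0], [0.99, 0.141, 0.0], [0.0, 0.0, -1.0]]
contact_force: [0.5, -4.1, 2.8]
width: 0.001
grip_force: 2.3
```

Call:
drive_tool([
  [[0.1,0,0],[0,0,0]],
  [[0.2,0,0],[0,0,0]],
  [[0.3,0,0],[0,0,0]],
])

```text
time_s: 11.75
ee_pos: [0.5623, -0.1081, 0.0614]
eef_rot: [[-0.141, 0.99, 0.0], [0.99, 0.141, 0.0], [0.0, 0.0, -1.0]]
contact_force: [-0.1, -5.4, 3.3]
width: 0.008
grip_force: 2.4
```

Call:
drive_tool([
  [[0.1,0,0],[0,0,0]],
  [[0.2,0,0],[0,0,0]],
  [[0.3,0,0],[0,0,0]],
])

```text
time_s: 12.0
ee_pos: [0.5622, -0.1057, 0.0614]
eef_rot: [[-0.141, 0.99, 0.001], [0.99, 0.141, -0.001], [-0.001, 0.001, -1.0]]
contact_force: [1.5, -11.6, 1.7]
width: -0.001
grip_force: 5.9
```

Call:
drive_tool([
  [[0.1,0,0],[0,0,0]],
  [[0.2,0,0],[0,0,0]],
  [[0.3,0,0],[0,0,0]],
])

```text
time_s: 12.25
ee_pos: [0.5619, -0.103, 0.0614]
eef_rot: [[-0.141, 0.99, 0.001], [0.99, 0.141, -0.001], [-0.001, 0.001, -1.0]]
contact_force: [1.0, -11.8, 2.0]
width: 0.001
grip_force: 6.0
```

Call:
drive_tool([
  [[0.05,0,0],[0,0,0]],
  [[0.1,0,0],[0,0,0]],
  [[0.15,0,0],[0,0,0]],
  [[0.2,0,0],[0,0,0]],
])

```text
time_s: 12.58
ee_pos: [0.5616, -0.101, 0.0614]
eef_rot: [[-0.141, 0.99, 0.001], [0.99, 0.141, -0.001], [-0.001, 0.001, -1.0]]
contact_force: [1.4, -12.2, 2.0]
width: -0.002
grip_force: 5.9
```

Call:
drive_tool([
  [[0.05,0,0],[0,0,0]],
  [[0.1,0,0],[0,0,0]],
  [[0.15,0,0],[0,0,0]],
])

```text
time_s: 12.83
ee_pos: [0.5616, -0.1002, 0.0614]
eef_rot: [[-0.141, 0.99, 0.002], [0.99, 0.141, -0.002], [-0.002, 0.002, -1.0]]
contact_force: [1.7, -20.3, 0.0]
width: 0.005
grip_force: 10.4
```

Call:
drive_tool([
  [[0.05,0,0],[0,0,0]],
  [[0.08,0,0],[0,0,0]],
  [[0.08,0,0],[0,0,0]],
  [[0.08,0,0],[0,0,0]],
])

```text
time_s: 13.17
ee_pos: [0.5617, -0.1001, 0.0615]
eef_rot: [[-0.141, 0.99, 0.003], [0.99, 0.141, -0.003], [-0.003, 0.002, -1.0]]
contact_force: [1.2, -22.6, -0.4]
width: 0.009
grip_force: 11.3
```

```bash
python3 -c "
from h import *
here()"
```

```text
t 13.17 clamp mm [-118.2    5.5] z 61.5 yaw -1.569 F clamp [-22.5   2.   -0.4] w 0.01
```

Solid: the force rose from 12 to 22 N with no further travel, after about 6 mm of give. The post centre comes out at x ≈ -22 mm, inside the home range. Next I back off, rise and go to the knob.

Call:
drive_tool([
  [[-0.7,0,0],[0,0,0]],
  [[-1.8,0,0],[0,0,0]],
  [[-2,0,-4],[0,0,-0.1]],
  [[-2,0,-8],[0,0,-0.21]],
  [[-2,0,-12],[0,0,-0.21]],
  [[-1,0,-16],[0,0,-0.21]],
  [[2,0,-16],[0,0,-0.21]],
  [[6,0,-16],[0,0,-0.21]],
], gripper=0)

```text
time_s: 13.83
ee_pos: [0.5528, -0.0391, 0.2233]
eef_rot: [[-0.341, 0.94, 0.003], [0.94, 0.341, -0.0], [-0.001, 0.003, -1.0]]
contact_force: [0.4, 1.0, -0.9]
width: 0.498
grip_force: 0.0
```

```bash
python3 -c "
from h import *
here();go(136,20,210,-1.355)"
```

```text
t 13.83 clamp mm [-56.5   6. ] z 223.3 yaw -1.361 F clamp [ 0.9 -0.5 -0.9] w 0.5
shift cm [19.12  2.62  1.32] turn [ 0.003  0.001 -0.006] t 13.83
```

Call:
drive_tool([
  [[19.1,2.6,0],[0,0,0]],
  [[19.1,2.6,0],[0,0,0]],
  [[19.1,2.6,0],[0,0,0]],
  [[19.1,2.6,0],[0,0,0]],
  [[19.1,2.6,0],[0,0,0]],
  [[19.1,2.6,0],[0,0,0]],
  [[19.1,2.6,1.3],[0,0,0]],
  [[19.1,2.6,1.3],[0,0,0]],
])

```text
time_s: 14.5
ee_pos: [0.51, 0.15, 0.2066]
eef_rot: [[-0.345, 0.939, -0.004], [0.939, 0.345, -0.0], [0.001, -0.003, -1.0]]
contact_force: [-1.0, -0.2, -0.0]
width: 0.496
grip_force: 0.0
```

Run:
```python
from h import *
here();go(136,20,132,-1.355)
from rig import manip
import cv2
a=manip.read_camera("top")["img"][155:230,180:320,::-1];b=manip.read_camera("scene")["img"][180:270,240:380,::-1]
cv2.imwrite("pics/s5.png",np.vstack([cv2.resize(a,(560,300)),cv2.resize(b,(466,300)) if 0 else cv2.copyMakeBorder(cv2.resize(b,(466,300)),0,0,0,94,0)]))
```

```text
t 14.5 clamp mm [136.7  22.2] z 206.6 yaw -1.357 F clamp [-0.1  1.  -0. ] w 0.5
shift cm [-0.12  0.22  7.46] turn [-0.003 -0.001 -0.002] t 14.5
```

View pics/s5.png

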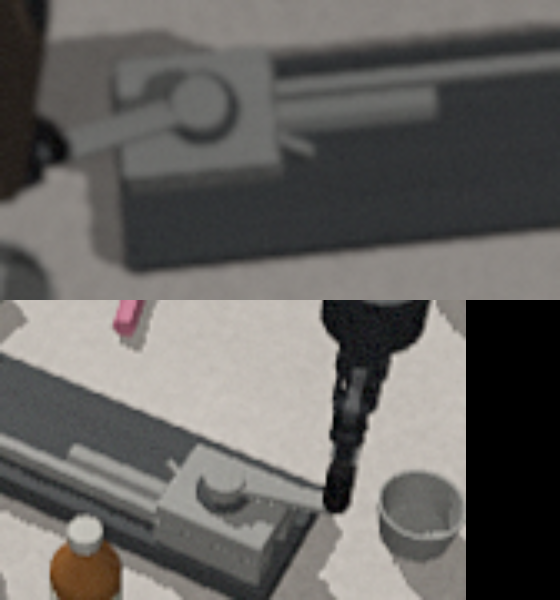

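The post sits in the clamp, straight along the fence, and the gripper is over the knob. I'll descend around the knob.

Call:
drive_tool([
  [[-0.1,0.2,1.5],[0,0,0]],
  [[-0.1,0.2,3],[0,0,0]],
  [[-0.1,0.2,4],[0,0,0]],
  [[-0.1,0.2,5],[0,0,0]],
  [[-0.1,0.2,6],[0,0,0]],
  [[-0.1,0.2,7],[0,0,0]],
  [[-0.1,0.2,7.5],[0,0,0]],
  [[-0.1,0.2,7.5],[0,0,0]],
])

```text
time_s: 15.27
ee_pos: [0.513, 0.1494, 0.1323]
eef_rot: [[-0.344, 0.939, -0.002], [0.939, 0.344, -0.0], [0.0, -0.002, -1.0]]
contact_force: [-1.0, -0.8, 0.9]
width: 0.499
grip_force: 0.0
```

Call:
drive_tool([
  [[0,0,0],[0,0,0]],
  [[0,0,0],[0,0,0]],
  [[0,0,0],[0,0,0]],
  [[0,0,0],[0,0,0]],
  [[0,0,0],[0,0,0]],
], gripper=1, squeeze=25)

```text
time_s: 15.68
ee_pos: [0.5133, 0.1495, 0.1337]
eef_rot: [[-0.344, 0.939, 0.0], [0.939, 0.344, 0.0], [0.0, 0.0, -1.0]]
contact_force: [-1.8, -0.3, 1.2]
width: 0.275
grip_force: 24.9
```

Run:
```python
from h import *
here()
a0=.216
for a in (.35,.5,.65,.8):go(45+93*np.cos(a),93*np.sin(a),132,-np.pi/2+a)
```

```text
t 15.68 clamp mm [135.7  18.9] z 133.7 yaw -1.359 F clamp [-0.1  1.8  1.2] w 0.28
shift cm [-0.06 -1.34  0.17] turn [ 0.    -0.    -0.138] t 15.68
shift cm [-0.35 -2.7   0.17] turn [ 0.    -0.    -0.288] t 15.68
shift cm [-0.85 -4.    0.17] turn [ 0.    -0.    -0.438] t 15.68
shift cm [-1.53 -5.22  0.17] turn [ 0.    -0.    -0.588] t 15.68
```

Call:
drive_tool([
  [[-0.01,-0.47,0],[0,0,-0.05]],
  [[-0.05,-0.95,0],[0,0,-0.1]],
  [[-0.11,-1.42,0],[0,0,-0.15]],
  [[-0.19,-1.89,0],[0,0,-0.2]],
  [[-0.3,-2.35,0],[0,0,-0.25]],
  [[-0.42,-2.81,0],[0,0,-0.3]],
  [[-0.58,-3.26,0],[0,0,-0.35]],
  [[-0.75,-3.7,0],[0,0,-0.4]],
])

```text
time_s: 16.35
ee_pos: [0.481, 0.1302, 0.1337]
eef_rot: [[-0.684, 0.729, 0.0], [0.729, 0.684, 0.001], [0.0, 0.001, -1.0]]
contact_force: [-1.7, 7.0, 1.6]
width: 0.273
grip_force: 25.0
```

```bash
python3 -c "
from h import *
here()"
```

```text
t 16.35 clamp mm [121.1  53.7] z 133.7 yaw -0.956 F clamp [7.1 0.7 1.6] w 0.27
```

Call:
drive_tool([
  [[-0.01,-0.47,0],[0,0,-0.05]],
  [[-0.05,-0.95,0],[0,0,-0.1]],
  [[-0.11,-1.42,0],[0,0,-0.15]],
  [[-0.19,-1.89,0],[0,0,-0.2]],
  [[-0.3,-2.35,0],[0,0,-0.25]],
  [[-0.42,-2.81,0],[0,0,-0.3]],
  [[-0.58,-3.26,0],[0,0,-0.35]],
  [[-0.75,-3.7,0],[0,0,-0.4]],
])

```text
time_s: 17.02
ee_pos: [0.4585, 0.0994, 0.1337]
eef_rot: [[-0.914, 0.405, -0.001], [0.405, 0.914, 0.001], [0.001, 0.0, -1.0]]
contact_force: [-5.0, 7.6, 3.8]
width: 0.275
grip_force: 25.3
```

```bash
python3 -c "
from h import *
here()"
```

```text
t 17.02 clamp mm [93.7 80.2] z 133.7 yaw -0.556 F clamp [8.2 3.9 3.8] w 0.28
```

Call:
drive_tool([
  [[-0.01,-0.47,0],[0,0,-0.05]],
  [[-0.05,-0.95,0],[0,0,-0.1]],
  [[-0.11,-1.42,0],[0,0,-0.15]],
  [[-0.19,-1.89,0],[0,0,-0.2]],
  [[-0.3,-2.35,0],[0,0,-0.25]],
  [[-0.42,-2.81,0],[0,0,-0.3]],
  [[-0.58,-3.26,0],[0,0,-0.35]],
  [[-0.75,-3.7,0],[0,0,-0.4]],
])

```text
time_s: 17.68
ee_pos: [0.45, 0.0624, 0.1337]
eef_rot: [[-1.0, 0.017, -0.002], [0.017, 1.0, 0.0], [0.002, 0.0, -1.0]]
contact_force: [-6.8, 6.0, 6.4]
width: 0.275
grip_force: 25.5
```

Call:
drive_tool([
  [[0,-0.2,0],[0,0,-0.02]],
  [[-0.01,-0.4,0],[0,0,-0.04]],
  [[-0.02,-0.6,0],[0,0,-0.06]],
  [[-0.02,-0.7,0],[0,0,-0.07]],
  [[-0.02,-0.7,0],[0,0,-0.07]],
])

```text
time_s: 18.1
ee_pos: [0.4501, 0.0554, 0.1337]
eef_rot: [[-0.999, -0.052, -0.002], [-0.052, 0.999, 0.0], [0.002, 0.0, -1.0]]
contact_force: [-7.3, 3.6, 5.6]
width: 0.274
grip_force: 25.4
```

```bash
python3 -c "
from h import *
here()"
```

```text
t 18.1 clamp mm [51.3 94.6] z 133.7 yaw -0.087 F clamp [4.6 6.7 5.6] w 0.27
```

Call:
drive_tool([
  [[0,-0.1,0],[0,0,-0.01]],
  [[0,-0.2,0],[0,0,-0.01]],
  [[0,-0.3,0],[0,0,-0.01]],
  [[0,-0.3,0],[0,0,-0.01]],
])

```text
time_s: 18.43
ee_pos: [0.45, 0.0537, 0.1336]
eef_rot: [[-0.998, -0.06, -0.002], [-0.06, 0.998, 0.002], [0.002, 0.002, -1.0]]
contact_force: [-7.3, 19.7, 6.5]
width: 0.275
grip_force: 26.1
```

Call:
drive_tool([
  [[0,-0.1,0],[0,0,0]],
  [[0,-0.2,0],[0,0,0]],
  [[0,-0.2,0],[0,0,0]],
])

```text
time_s: 18.68
ee_pos: [0.45, 0.0533, 0.1336]
eef_rot: [[-0.998, -0.059, -0.002], [-0.059, 0.998, 0.004], [0.002, 0.004, -1.0]]
contact_force: [-7.1, 40.8, 5.5]
width: 0.274
grip_force: 27.7
```

At the end stop. I'll ease off, open and lift.

Call:
drive_tool([
  [[0,0.2,0],[0,0,0]],
  [[0,0.3,0],[0,0,0]],
  [[0,0.3,0],[0,0,0]],
])

```text
time_s: 18.93
ee_pos: [0.45, 0.0539, 0.1336]
eef_rot: [[-0.998, -0.061, -0.002], [-0.061, 0.998, 0.001], [0.002, 0.001, -1.0]]
contact_force: [-7.9, 7.4, 7.1]
width: 0.272
grip_force: 26.3
```

Call:
drive_tool([
  [[0,0,0],[0,0,0]],
  [[0,0,0],[0,0,0]],
  [[0,0,0],[0,0,0]],
  [[0,0,0],[0,0,0]],
  [[0,0,-2],[0,0,0]],
  [[0,0,-5],[0,0,0]],
  [[0,0,-9],[0,0,0]],
  [[0,0,-12],[0,0,0]],
], gripper=-0.1)

```text
time_s: 19.6
ee_pos: [0.4513, 0.053, 0.2557]
eef_rot: [[-0.998, -0.06, 0.001], [-0.06, 0.998, 0.0], [-0.001, -0.0, -1.0]]
contact_force: [0.5, 0.6, -0.3]
width: 0.546
grip_force: 0.0
```

Call:
drive_tool([
  [[0,4,-1],[0,0,0]],
  [[0,8,-1],[0,0,0]],
  [[0,12,-1],[0,0,0]],
  [[0,16,-1],[0,0,0]],
  [[0,20,-1],[0,0,0]],
  [[0,20,-1],[0,0,0]],
  [[0,20,-1],[0,0,0]],
])

```text
time_s: 20.18
ee_pos: [0.4388, 0.2543, 0.2631]
eef_rot: [[-0.998, -0.064, -0.0], [-0.064, 0.998, -0.0], [0.0, -0.0, -1.0]]
contact_force: [0.1, -0.1, 0.1]
width: 0.55
grip_force: 0.0
```

Run:
```python
from h import *
here()
from rig import manip
import cv2
a=manip.read_camera("top")["img"][120:240,160:340,::-1]
cv2.imwrite("pics/s6.png",cv2.resize(a,(780,520),interpolation=cv2.INTER_CUBIC))
```

```text
t 20.18 clamp mm [249.9  78.3] z 263.1 yaw -0.075 F clamp [-0.2 -0.1  0.1] w 0.55
```

View pics/s6.png

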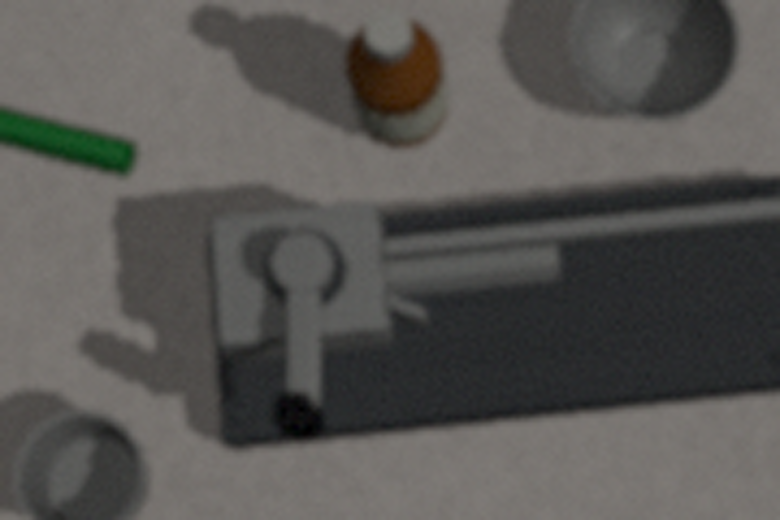

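The lever points square across the clamp with its knob at (298,412). The post is in place at (390-560, 265), and the cup, bottle and bowl are where they were. Handing in.

```bash
python3 -c "
from rig import manip
print(manip.job_done())"
```

```text
the job is handed in; nothing more can be done
None
```

The job is handed in: the post is pushed solidly home, the lever is closed against its end and the bystanders look unmoved in the last picture; no verdict was returned.

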